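# Index and clamp a build plate in the print-removal jig

### The job

On the dental-lab counter a printer's build plate, with two fresh printed arches on it, stands near one end of the rails of a removal jig. Gently push the plate along the rails with the fingertips until it drops into the click stop at the middle of the rails, without running on past the stop, and then push the upright knob of the cam lever round through its quarter turn, to the end of its swing, so that the plate is clamped for scraping. Only push: do not grip or lift anything, do not touch the soft prints and leave the things lying about where they are.

Things in the scene. Friction and masses are not known exactly. Their poses are not given: they have to be found in the camera images.
- jig: The removal jig, fixed to the counter: a dark steel base 180 x 380 mm carrying two parallel aluminium rails, 360 mm long, 88 mm wide over both, tops 44 mm above the counter. Origin: on the counter under the middle of the rails; its y axis runs along the rails, its x axis across them, away from the cam lever's side (which faces the robot); z up.
- plate_slide (a joint): Position in m of the build plate along the jig's y axis, captive in the rails. 0 = in the click stop at their middle; it starts at -0.09 to -0.045 (push it to +y); limits -0.105 and 0.105. Drag about 3 N. A sprung ball under it drops into the notch: from 4 mm short of the stop the drag falls away, from 2.5 mm short the plate is drawn in; pushing it out again takes about 10 N.
- build_plate: The build plate: aluminium slab on a white plastic housing, 100 mm across the rails, 130 mm along them, level. Origin: under its middle, 48 mm above the counter; axes as the jig's. Housing 14 mm high (92 x 122 mm), above it the slab 14 mm thick: slab from 62 to 76 mm above the counter. A thin black line marks the middle of its edge on the lever's side; in the click stop it stands opposite the notch and the cam's pivot.
- plate_end (a point): Middle of the slab's end face at the plate's -y end (jig axes), 69 mm above the counter and 65 mm from the plate's middle: the place to push, towards the jig's +y. Between it and the rails below there is 25 mm.
- click_notch (a point): The click notch: a 10 mm wide gap cut in the top of the rail on the lever's side, at its middle, 44 mm above the counter (hidden by the plate when it is near).
- prints: Two soft beige horseshoe-shaped printed arches stuck on the slab, about 20 mm high above it (to 96 mm above the counter), at least 10 mm in from the plate's ends. Origin: on the slab's top at its middle. Not to be touched.
- cam_lever (a joint): Angle in rad of the cam lever at the middle of the jig's front side, turning about a vertical axis. 0 = open, the lever pointing away from the plate along the jig's -x; grows clockwise seen from above to 1.571 = clamped, the lever lying along the rails and pointing to the jig's +y (its stop). It starts at 0 to 0.25, stays where it is left and takes about 2 N at the knob.
- cam_pivot (a point): On the cam lever's axis, 75 mm above the counter, 20 mm out from the edge of the plate on the jig's -x side.
- knob (a point): Centre line of the lever's upright black knob, a round pin 18 mm in diameter from 73 to 123 mm above the counter, 58 mm from the pivot. This point is 103 mm above the counter and moves with the lever.
- lever_knob: The same knob as a body, axes turning with the lever (its -x points along the lever from pivot to knob). Origin: on the knob's axis, 60 mm above the counter.
- scraper: loose black plastic scraper lying flat: blade 75 x 62 x 3 mm and grip 75 x 50 x 8 mm in line. Origin: under its middle. Not part of the job.
- stone_model: loose pale stone dental model, 52 x 62 mm, 30 mm high. Origin: under its middle. Not part of the job.
- resin_bottle: loose black bottle with paper label, 72 mm diameter, 190 mm high, behind the jig. Origin: under its middle. Not part of the job.
- jar: loose squat amber jar with white lid, 58 mm diameter, 68 mm high, behind the jig. Origin: under its middle. Not part of the job.
- parts_tray: loose grey open tray, 85 x 120 mm, 30 mm high, with two finished arches, past the jig's +y end. Origin: under its middle. Not part of the job.
- hex_driver: loose screwdriver-like hex driver, 150 mm long and under 35 mm high, lying beyond the jig's -y end. Not part of the job.
- soft_brush: loose wooden brush, 160 mm long and under 35 mm high, lying beyond the jig's -y end. Not part of the job.

How it is judged:
On the way, in this order (a step that is already met when the one before it is completed fails the run):
1. the plate rests in the click stop while the cam lever is still open (value of joint plate_slide between -0.003 and 0.003 m and value of joint cam_lever below 0.5 rad), for 0.3 s.
2. the cam lever is pushed round to the clamped end of its swing (value of joint plate_slide between -0.003 and 0.003 m and value of joint cam_lever above 1.4 rad), for 0.2 s.
At the end, for the whole second after the job is handed in: The plate rests in the click stop (within 3 mm), the cam lever is within 0.17 rad of its clamped end, both are still, and every loose thing is within 20 mm of where it stood (all of step 2 and velocity of joint plate_slide between -0.005 and 0.005 m/s and velocity of joint cam_lever between -0.05 and 0.05 rad/s and distance of each of scraper, stone_model, resin_bottle, jar, parts_tray, hex_driver, soft_brush from where it was at the start of the episode below 0.02 m); the robot touches nothing.
It fails at once if the plate is pushed out past the click stop (more than 7 mm beyond it), or pushed harder than 40 N (value of joint plate_slide above 0.007 m or contact force between the fingers and build_plate above 40 N).
It fails at once if the lever is swung (past 0.6 rad) before the plate is in the click stop (value of joint cam_lever above 0.6 rad and value of joint plate_slide below -0.005 m).
It fails at once if a print is touched (contact force between any of the arm, the fingers and prints above 0.5 N).
It fails at once if the knob is taken between the fingers instead of pushed (horizontal distance between the grasp point and knob below 0.008 m and contact force between the fingers and lever_knob above 0.3 N).
It fails at once if a loose thing is moved more than 20 mm, knocked over or lifted (distance of any of scraper, stone_model, resin_bottle, jar, parts_tray, hex_driver, soft_brush from where it was at the start of the episode above 0.02 m).
It also fails if it takes over 56 s, if anything falls off the work surface, if the arm or the gripper's body presses on something with over 40 N, if the wrist force passes 120 N, or if a joint passes its speed limit or range.

### The arm

A 6-joint arm with a two-finger parallel gripper is mounted at the origin on the work surface. World frame = base frame: x ahead of the robot, y to its left, z up, the work surface at z = 0. Lengths are in m, angles in rad, forces in N, time in s.
With the tool pointing down it reaches from about 0.35 to 0.775 m from the base axis. Payload 7.3 kg.
Tool frame: the origin (TCP) lies at the very end of the fingers, on their centre line; the grasp point (between the pads) lies 19 mm behind it (r.pinch_z is the distance from the TCP to the grasp point, in m); z points along the fingers, y is the direction in which the jaws open and shut (so a half turn about z gives the same grasp; the last joint's range is limited). The gripper opens to 92 mm and grips with 3 to 60 N. Pads are 19 mm wide; open, the fingers measure 130 mm over their backs; the gripper's body (75 mm by 190 mm) begins 47 mm behind the grasp point.
Start: joints at [1.012, 0.342, 1.524, -0, 1.275, -0.146], TCP at [0.211, 0.481, 0.227] pointing down, gripper open.
Joint ranges: [-2.53, 2.53], [-0.77, 2.02], [0.04, 2.7], [-1, 4.14], [0.28, 2.66], [-3.11, 3.11]. Speed limits (rad/s): [2.57, 2.57, 3.14, 3.14, 3.14, 3.14].

### API

Orientations are given as a unit quaternion [w, x, y, z].
In Python, from plant import r gives the robot as it stands.
- The arm moves only by the tool servo_tool, never from a script. Its argument "increments" is a list of rows, each a list of 7 numbers: the shift along the tool's x, y, z in m, then the turn, a rotation vector about the tool's x, y, z in degrees, then the opening, from 0 (shut) to 1 (fully open). In form: [[tx, ty, tz, wx, wy, wz, claw], ...]. A call has 1 to 12 rows; each row shifts and turns the commanded pose from where the row before left it, along the tool's axes as they then stand; what a row does not reach is not made up. A row lasts 1/10 s, in which the tool goes at most 50 mm and 8.59 degrees, less where a joint would pass 70% of its speed; a pose out of reach is approached as far as the arm can. A call is refused whole if a number of a shift passes 0.05 or a number of a turn 8.59, either way. A call with a gripper value outside its range is refused whole. The fingers move at their own pace and stop on an object; the grip force is fixed at half the most. Time passes only in rows, so rows that do not move let the fingers close. It gives the time, the measured TCP pose, the force and the opening at its end, in the units of the state.
- r.read_state(): the state, without advancing time (a new reading comes with each control period).
- r.capture(name): name is "scene" or "top" or "wrist"; returns the picture (384x512x3 uint8, red, green, blue); there is no depth.
- r.camera_info(name): a dict with "vertical_fov" (degrees; the focal length in pixels is half the picture's height over the tangent of half this angle, whatever the lens; pixels are square), "cx", "cy" (the principal point, pixels), "k1" (the pictures are not rectified: a ray, as slopes to the right and down, at radius r is drawn at 1 + k1 r^2 times it, then the intrinsics apply), "R" (3x3) and "t" (3): a world point X has camera coordinates R X + t; the wrist camera has in their place "T_tool_cam" (4x4, takes a point from camera to tool coordinates, whose origin is the TCP and whose axes are the flange's). Camera axes: x right, y down, z forward; pixel columns grow to the right and rows downward; lengths in m; the calibration is good to about 2 mm. A picture is of the moment at which its call begins: read the wrist's pose just before it. camera_info takes no time and is no camera call.
- r.hand_in(): hands the job in, once; it reports no verdict.
The state is a dict: "time": time; "joint_pos": joint angles; "qvel": joint speeds; "joint_efforts": joint torques, N m; "eef_pos": TCP position; "orientation": TCP orientation; "wrist_force": force on the tool from outside, world axes, zero at the start; "moment": the same for the moment, N m; "opening": opening from 0.0 (shut) to 1.0 (fully open).
Only numpy, scipy, OpenCV 4.12 (cv2) and the standard library are available. Lean on these libraries where they do the work, as an engineer would, in place of code of your own. Each camera call takes 0.05 s, during which the arm holds its last target.

## Working session

There is one attempt and no reset: what is moved stays moved. The work goes in short steps, Python scripts to look and compute and a tool call to move; the robot and the scene stay as the last step left them, time stands still between calls to the robot, and variables do not carry over. Pictures are saved under pics/ and viewed, and the job is handed in when it is done.

Besides the shell and the picture viewer there is one more tool, called after "Call:" as name([rows], argument=value, ...), one row to a line, values as JSON. servo_tool: Moves the arm, as the interface text tells. Its arguments: {"type":"object","properties":{"increments":{"type":"array"}},"required":["increments"]}

```bash
mkdir -p pics; ls; python3 - <<'E'
from plant import r
import cv2,numpy as np
np.set_printoptions(precision=4,suppress=True)
s=r.read_state();print(s)
for n in("scene","top","wrist"):
    print(n,r.camera_info(n))
    cv2.imwrite(f"pics/{n}0.png",cv2.cvtColor(r.capture(n),cv2.COLOR_RGB2BGR))
E
```

```text
pics
{'time': 0.0, 'joint_pos': array([ 1.012 ,  0.3428,  1.525 , -0.    ,  1.2754, -0.146 ]), 'qvel': array([-0.0009,  0.0006,  0.0004,  0.0012,  0.    , -0.0004]), 'joint_efforts': array([ -0.0015, -43.1238, -24.422 ,   0.0717,   0.0559,  -0.0001]), 'eef_pos': array([0.2104, 0.4806, 0.226 ]), 'orientation': array([-0.0003,  0.2049,  0.9788, -0.0007]), 'wrist_force': array([-0.6688,  0.3447,  0.1168]), 'moment': array([-0.0116, -0.0117, -0.0414]), 'opening': 1.000515128958192}
scene {'vertical_fov': 56.70767277301245, 'cx': 262.9036628306157, 'cy': 191.6235734132592, 'k1': -0.08126875509544584, 'R': array([[-0.8253,  0.5647, -0.0084],
       [ 0.4056,  0.5824, -0.7045],
       [-0.3929, -0.5848, -0.7096]]), 't': array([ 0.4431, -0.2051,  1.1064])}
top {'vertical_fov': 54.60764071796385, 'cx': 257.2939100580264, 'cy': 193.26347651799776, 'k1': -0.02322886893844214, 'R': array([[-0.0486, -0.9988,  0.0056],
       [-0.9775,  0.0464, -0.206 ],
       [ 0.2055, -0.0154, -0.9785]]), 't': array([0.0825, 0.5788, 0.7663])}
wrist {'vertical_fov': 71.41915956939155, 'cx': 248.6116471947085, 'cy': 187.98889317321817, 'k1': -0.030470568311142077, 'T_tool_cam': array([[-0.    , -0.9574, -0.2887,  0.0798],
       [ 1.    , -0.0002,  0.0007,  0.0001],
       [-0.0007, -0.2887,  0.9574, -0.1578],
       [ 0.    ,  0.    ,  0.    ,  1.    ]])}
```

View pics/scene0.png

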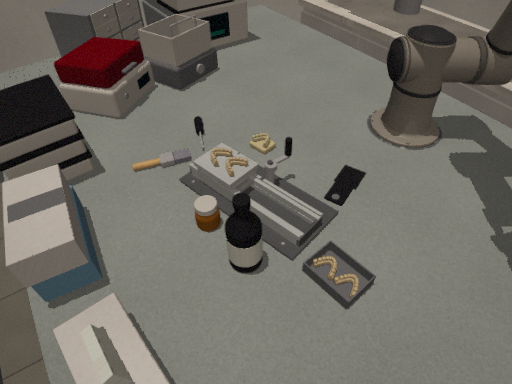

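View pics/top0.png

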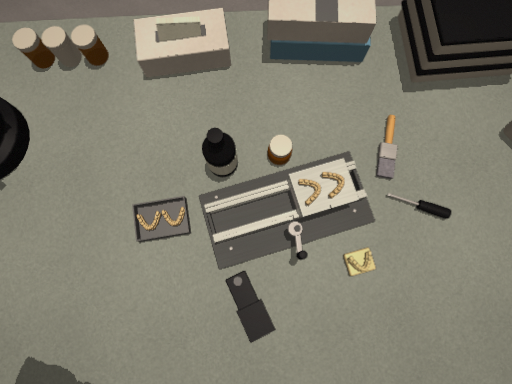

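View pics/wrist0.png

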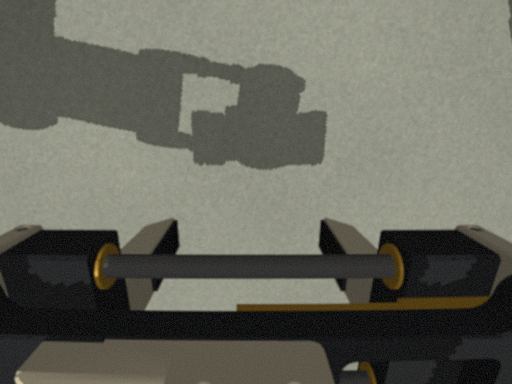

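The top view shows the jig around (287,208) with the plate at its right (-y) end, about (325,188). The lever pivot is at (296,229) and the knob at (302,254). Next I'll zoom in and measure.

```bash
cat > h.py <<'E'
import numpy as np, cv2
from plant import r
np.set_printoptions(precision=4,suppress=True)
H,W=384,512
def K(ci):
    f=H/2/np.tan(np.radians(ci["vertical_fov"])/2)
    return np.array([[f,0,ci["cx"]],[0,f,ci["cy"]],[0,0,1]]),np.array([ci["k1"],0,0,0.])
def Rq(q):
    from scipy.spatial.transform import Rotation as R
    return R.from_quat(np.r_[q[1:],q[0]]).as_matrix()
def ext(name,st=None):
    ci=r.camera_info(name)
    if name!="wrist": return ci,np.array(ci["R"]),np.array(ci["t"])
    T=np.eye(4);T[:3,:3]=Rq(st["orientation"]);T[:3,3]=st["eef_pos"]
    M=np.linalg.inv(T@np.array(ci["T_tool_cam"]));return ci,M[:3,:3],M[:3,3]
def ray(name,px,z,st=None):
    ci,R,t=ext(name,st);k,d=K(ci)
    u=cv2.undistortPoints(np.array(px,float).reshape(-1,1,2),k,d).reshape(-1,2)
    D=np.c_[u,np.ones(len(u))]@R; c=-R.T@t
    return c+D*((z-c[2])/D[:,2])[:,None]
def proj(name,X,st=None):
    ci,R,t=ext(name,st);k,d=K(ci)
    return cv2.projectPoints(np.array(X,float).reshape(-1,3),cv2.Rodrigues(R)[0],t,k,d)[0].reshape(-1,2)
E
python3 - <<'E'
import cv2
a=cv2.imread('pics/top0.png')[145:270,195:380]
cv2.imwrite('pics/top0z.png',cv2.resize(a,None,fx=4.3,fy=4.3,interpolation=cv2.INTER_CUBIC))
a=cv2.imread('pics/scene0.png')[125:255,175:345]
cv2.imwrite('pics/scene0z.png',cv2.resize(a,None,fx=4.5,fy=4.5,interpolation=cv2.INTER_CUBIC))
E
```

```text
(no output)
```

View pics/top0z.png

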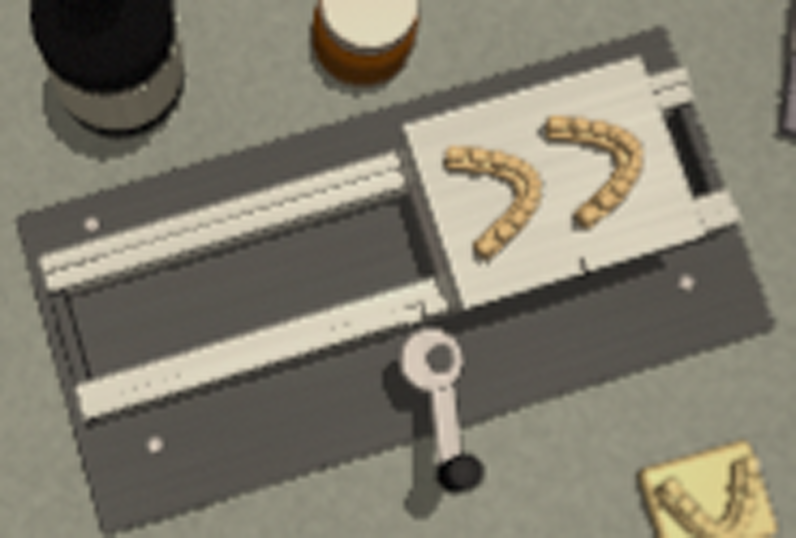

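View pics/scene0z.png

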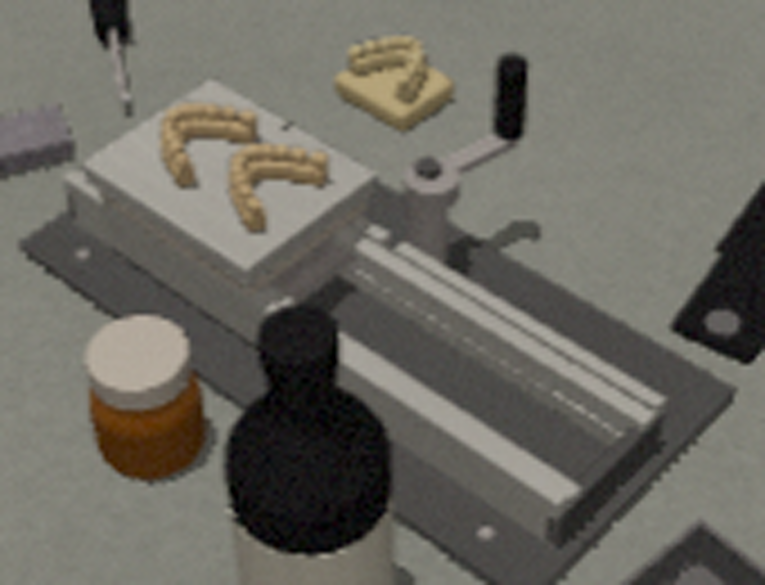

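```bash
python3 - <<'E'
from h import *
def Z(p): return (np.array(p,float)+.5)/4.3-.5+np.array([195,145])
def S(p): return (np.array(p,float)+.5)/4.5-.5+np.array([175,125])
c=ray("top",Z([(403,126),(642,58),(708,236),(463,310)]),.076);print("slab\n",c,np.linalg.norm(np.roll(c,-1,0)-c,axis=1),c.mean(0))
cs=ray("scene",S([(248,268),(83,163),(212,82),(376,178)]),.076);print("slab scene\n",cs,np.linalg.norm(np.roll(cs,-1,0)-cs,axis=1),cs.mean(0))
m=ray("top",Z([(588,270)]),.076);print("mark",m)
rl=ray("top",Z([(40,258),(50,292),(77,385),(85,418)]),.044);print("rails +y end",rl,rl[3]-rl[0])
rr=ray("top",Z([(686,68),(693,97),(731,193),(740,220)]),.044);print("rails -y end",rr,np.linalg.norm(rr[3]-rr[0]), "len",np.linalg.norm(rr[[0,3]]-rl[[0,3]],axis=1))
print("pivot",ray("top",Z([(440,357)]),.08), "notch",ray("top",Z([(418,310)]),.044))
print("knob top",ray("top",Z([(461,470)]),.123), ray("scene",S([(512,62)]),.123))
mid=(rl[[0,3]].mean(0)+rr[[0,3]].mean(0))/2; ax=rl[[0,3]].mean(0)-rr[[0,3]].mean(0);ax/=np.linalg.norm(ax)
print("jig",mid,ax,np.degrees(np.arctan2(-ax[0],ax[1])))
E
```

```text
slab
 [[ 0.619  -0.0156  0.076 ]
 [ 0.6496 -0.1419  0.076 ]
 [ 0.5543 -0.1663  0.076 ]
 [ 0.5227 -0.0394  0.076 ]] [0.1299 0.0983 0.1308 0.0992] [ 0.5864 -0.0908  0.076 ]
slab scene
 [[ 0.618  -0.0157  0.076 ]
 [ 0.6503 -0.1398  0.076 ]
 [ 0.5558 -0.1622  0.076 ]
 [ 0.5251 -0.0365  0.076 ]] [0.1282 0.0971 0.1293 0.0952] [ 0.5873 -0.0885  0.076 ]
mark [[ 0.5399 -0.1038  0.076 ]]
rails +y end [[0.5651 0.1756 0.044 ]
 [0.5468 0.1707 0.044 ]
 [0.4977 0.1579 0.044 ]
 [0.4806 0.1542 0.044 ]] [-0.0844 -0.0214  0.    ]
rails -y end [[ 0.6524 -0.1735  0.044 ]
 [ 0.6361 -0.1756  0.044 ]
 [ 0.5826 -0.1904  0.044 ]
 [ 0.5678 -0.1936  0.044 ]] 0.08694057131463505 len [0.3599 0.3585]
pivot [[ 0.4992 -0.0257  0.08  ]] notch [[ 0.5282 -0.0203  0.044 ]]
knob top [[ 0.4419 -0.0267  0.123 ]] [[ 0.4413 -0.0283  0.123 ]]
jig [ 0.5665 -0.0093  0.044 ] [-0.243  0.97   0.   ] 14.065128604329503
```

Two views and the known sizes agree:

| Quantity | Measured | Check |
|---|---|---|
| Jig middle | (0.5665, -0.0093) | |
| Jig yaw | 14.1° | |
| plate_slide | about -0.083 | |
| Pivot | (0.499, -0.026) | 70 mm from the jig axis, as given |
| Lever angle | about 0.22 rad | |

I'll move over to the plate's -y end with the fingers shut.

Call:
servo_tool([
  [-0.031, -0.022, 0, 0, 0, 0, 0],
  [-0.031, -0.022, 0, 0, 0, 0, 0],
  [-0.031, -0.022, 0, 0, 0, 0, 0],
  [-0.031, -0.022, 0, 0, 0, 0, 0],
  [-0.031, -0.022, 0, 0, 0, 0, 0],
  [-0.031, -0.022, 0, 0, 0, 0, 0],
  [-0.031, -0.022, 0, 0, 0, 0, 0],
  [-0.031, -0.022, 0, 0, 0, 0, 0],
  [-0.031, -0.022, 0, 0, 0, 0, 0],
  [-0.031, -0.022, 0, 0, 0, 0, 0],
])

```text
time: 1.15
eef_pos: [0.4068, 0.1536, 0.2267]
orientation: [-0.0, 0.205, 0.979, 0.0]
wrist_force: [-0.2, 1.7, 0.3]
opening: 0.178
```

Call:
servo_tool([
  [-0.031, -0.022, 0, 0, 0, 0, 0],
  [-0.031, -0.022, 0, 0, 0, 0, 0],
  [-0.031, -0.022, 0, 0, 0, 0, 0],
  [-0.031, -0.022, 0, 0, 0, 0, 0],
  [-0.031, -0.022, 0, 0, 0, 0, 0],
  [-0.031, -0.022, 0, 0, 0, 0, 0],
  [-0.031, -0.022, 0, 0, 0, 0, 0],
  [-0.031, -0.022, 0, 0, 0, 0, 0],
  [-0.031, -0.022, 0, 0, 0, 0, 0],
  [-0.031, -0.022, 0, 0, 0, 0, 0],
])

```text
time: 2.15
eef_pos: [0.6025, -0.1722, 0.2263]
orientation: [-0.0, 0.205, 0.979, 0.0]
wrist_force: [0.9, 0.2, -0.6]
opening: 0.007
```

Call:
servo_tool([
  [0, 0, 0, 0, 0, 7.5, 0],
  [0, 0, 0, 0, 0, 7.5, 0],
  [0, 0, 0, 0, 0, 7.5, 0],
  [0, 0, 0, 0, 0, 7.5, 0],
  [0, 0, 0, 0, 0, 7.5, 0],
  [0, 0, 0, 0, 0, 7.5, 0],
  [0, 0, 0, 0, 0, 7.4, 0],
  [0, 0, 0, 0, 0, 0, 0],
  [0, 0, 0, 0, 0, 0, 0],
])

```text
time: 3.05
eef_pos: [0.6019, -0.1708, 0.2264]
orientation: [-0.0, 0.615, 0.789, -0.0]
wrist_force: [-0.1, -0.4, -0.3]
opening: 0.008
```

```bash
cat > j.py <<'E'
from h import *
O=np.array([0.5665,-0.0093]);ax=np.array([-0.243,0.970]);xx=np.array([0.970,0.243])
def jig(p): d=np.array(p)[:2]-O; return np.array([d@xx,d@ax])
def st():
    s=r.read_state();M=Rq(s["orientation"]);j=jig(s["eef_pos"])
    print("t",s["time"],"tcp",s["eef_pos"],"jig",j,"F jig",s["wrist_force"][:2]@xx,s["wrist_force"][:2]@ax,s["wrist_force"][2],"open",s["opening"])
    print("toolx yaw",np.degrees(np.arctan2(M[1,0],M[0,0])),"tool z",M[:,2],"J",s["joint_pos"]);return s
E
python3 - <<'E'
from j import *
s=st()
cv2.imwrite("pics/w1.png",cv2.cvtColor(r.capture("wrist"),cv2.COLOR_RGB2BGR))
E
```

```text
t 3.05 tcp [ 0.6019 -0.1708  0.2264] jig [-0.0049 -0.1653] F jig -0.2159043370905501 -0.38106554411834603 -0.27122039252762914 open 0.00800803664053159
toolx yaw 104.14620148250555 tool z [-0.0005  0.0002 -1.    ] J [-0.399   0.5311  1.2229  0.      1.3882 -0.6459]
```

View pics/w1.png

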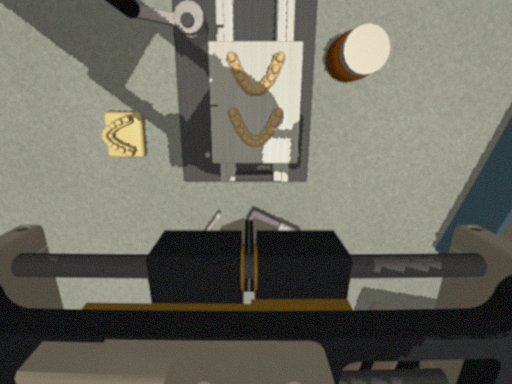

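The wrist view shows the plate square in front. Its near end edge runs from about (212,163) to (298,163) and the far edge is at about row 41. I'll cross-check this against the top-view measurement.

```bash
python3 - <<'E'
from j import *
s=r.read_state()
P=ray("wrist",[(212,163),(298,163),(302,41),(208,41),(209,106)],.076,s)
print([jig(p) for p in P])
Q=ray("wrist",[(188,16)],.08,s);print("pivot",jig(Q[0]))
E
```

```text
[array([-0.0491, -0.1481]), array([ 0.0519, -0.148 ]), array([ 0.0495, -0.0184]), array([-0.0486, -0.0186]), array([-0.05 , -0.084])]
pivot [-0.0674  0.0037]
```

The plate's end is at jig y = -0.148, so the slide is at -0.083, which agrees. I'll back off, centre across the rails and descend to z of about 0.060.

Call:
servo_tool([
  [-0.01, 0.005, 0.02, 0, 0, 0, 0],
  [0, 0, 0.03, 0, 0, 0, 0],
  [0, 0, 0.03, 0, 0, 0, 0],
  [0, 0, 0.03, 0, 0, 0, 0],
  [0, 0, 0.03, 0, 0, 0, 0],
  [0, 0, 0.026, 0, 0, 0, 0],
  [0, 0, 0, 0, 0, 0, 0],
  [0, 0, 0, 0, 0, 0, 0],
])

```text
time: 3.9
eef_pos: [0.6095, -0.1794, 0.061]
orientation: [-0.0, 0.616, 0.788, 0.0]
wrist_force: [0.4, -0.3, 1.5]
opening: 0.006
```

```bash
python3 - <<'E'
from j import *
s=st()
cv2.imwrite("pics/s2.png",cv2.resize(cv2.cvtColor(r.capture("scene"),cv2.COLOR_RGB2BGR)[60:260,120:386],None,fx=3,fy=3))
E
```

```text
t 3.9 tcp [ 0.6095 -0.1794  0.061 ] jig [ 0.0003 -0.1754] F jig 0.3160222371059662 -0.4372474344900162 1.466894852617778 open 0.005876812285547296
toolx yaw 104.02282861193227 tool z [-0.0002  0.0001 -1.    ] J [-0.4069  0.6997  1.3978  0.0001  1.0443 -0.6516]
```

View pics/s2.png

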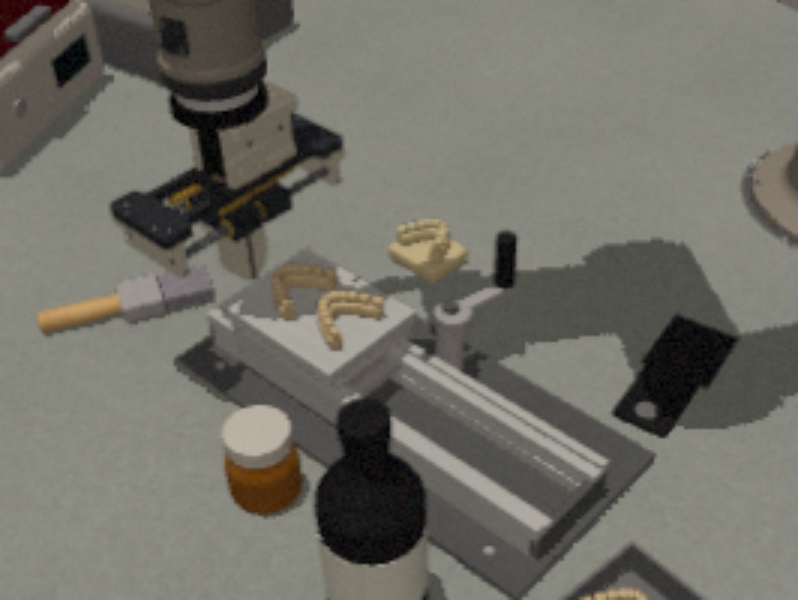

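The fingertips stand behind the slab's end face and are clear of the brush. Now I'll make slow contact.

Call:
servo_tool([
  [0.006, 0, 0, 0, 0, 0, 0],
  [0.006, 0, 0, 0, 0, 0, 0],
  [0.002, 0, 0, 0, 0, 0, 0],
  [0.002, 0, 0, 0, 0, 0, 0],
  [0.002, 0, 0, 0, 0, 0, 0],
  [0.002, 0, 0, 0, 0, 0, 0],
  [0.002, 0, 0, 0, 0, 0, 0],
  [0, 0, 0, 0, 0, 0, 0],
])

```text
time: 4.75
eef_pos: [0.6038, -0.1575, 0.0606]
orientation: [-0.0, 0.616, 0.788, 0.0]
wrist_force: [0.9, -0.5, -0.2]
opening: 0.005
```

```bash
python3 - <<'E'
from j import *
s=st()
E
```

```text
t 4.75 tcp [ 0.6038 -0.1575  0.0606] jig [ 0.0002 -0.1528] F jig 0.7971165612935169 -0.6978410043320973 -0.21058978030346298 open 0.004650763849174494
toolx yaw 103.94580724132972 tool z [-0.0004  0.0009 -1.    ] J [-0.3782  0.6827  1.4347  0.0007  1.025  -0.6219]
```

Call:
servo_tool([
  [0.002, 0, 0, 0, 0, 0, 0],
  [0.002, 0, 0, 0, 0, 0, 0],
])

```text
time: 4.95
eef_pos: [0.6029, -0.1542, 0.0605]
orientation: [-0.0, 0.616, 0.788, -0.0]
wrist_force: [0.8, -4.6, 0.3]
opening: 0.005
```

Call:
servo_tool([
  [0.002, 0, 0, 0, 0, 0, 0],
  [0.002, 0, 0, 0, 0, 0, 0],
])

```text
time: 5.15
eef_pos: [0.6019, -0.1501, 0.0605]
orientation: [-0.0, 0.616, 0.788, -0.0]
wrist_force: [0.6, -3.3, -0.4]
opening: 0.004
```

```bash
python3 - <<'E'
from j import *
s=st()
a=cv2.cvtColor(r.capture("scene"),cv2.COLOR_RGB2BGR)
cv2.imwrite("pics/s3.png",cv2.resize(a[100:240,175:325],None,fx=4.2,fy=4.2,interpolation=cv2.INTER_CUBIC))
E
```

```text
t 5.15 tcp [ 0.6019 -0.1501  0.0605] jig [ 0.0001 -0.1452] F jig -0.22585914032915833 -3.301175039534029 -0.4478476599720062 open 0.004044544951211267
toolx yaw 103.9471001977753 tool z [-0.0003  0.0001 -1.    ] J [-0.3679  0.6769  1.4468  0.      1.0182 -0.6113]
```

View pics/s3.png

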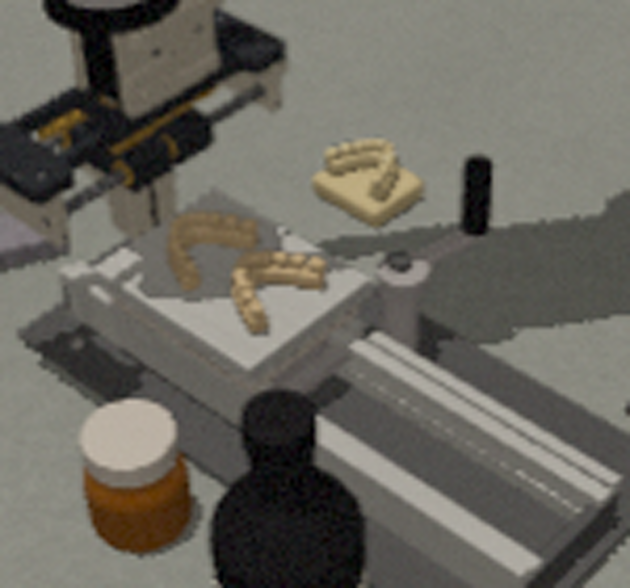

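Contact is made at about 3.3 N, which matches the drag. I'll measure the plate's position now to calibrate the offset between fingertip and plate end.

```bash
python3 - <<'E'
from j import *
s=st()
a=cv2.cvtColor(r.capture("top"),cv2.COLOR_RGB2BGR)
cv2.imwrite("pics/t3.png",cv2.resize(a[145:270,195:380],None,fx=4.3,fy=4.3,interpolation=cv2.INTER_CUBIC))
a=cv2.cvtColor(r.capture("wrist"),cv2.COLOR_RGB2BGR)
cv2.imwrite("pics/w3.png",a)
E
```

```text
t 5.2 tcp [ 0.6017 -0.1495  0.0605] jig [ 0.0001 -0.1446] F jig -0.0367136122861708 -0.09807774284720858 -0.3396448577174714 open 0.0016083184643838372
toolx yaw 103.9511804278459 tool z [-0.0008  0.0008 -1.    ] J [-0.3674  0.6767  1.4472  0.0005  1.0186 -0.6111]
```

View pics/t3.png

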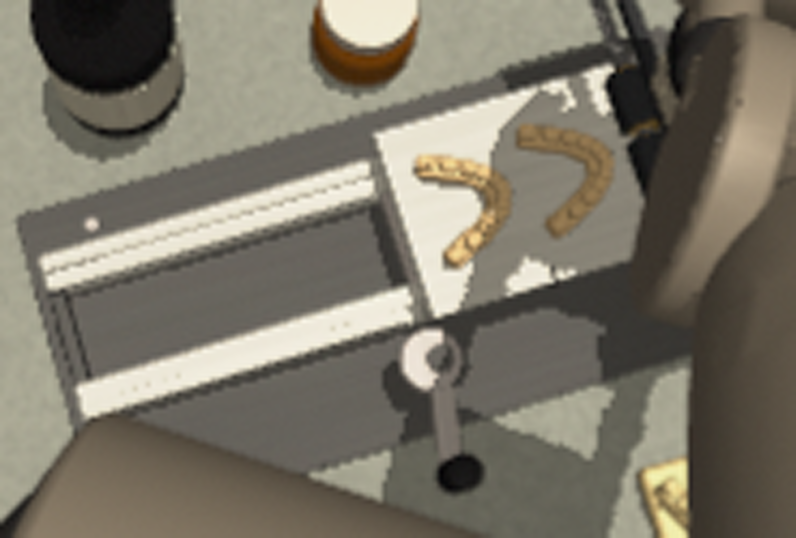

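View pics/w3.png

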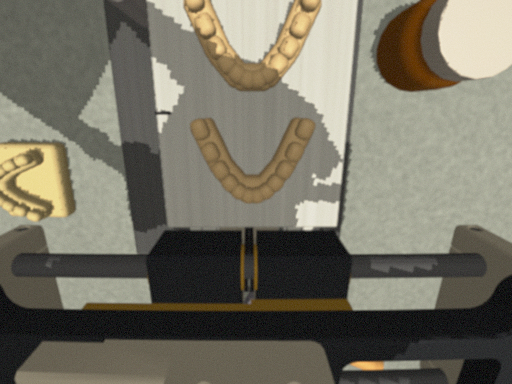

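```bash
python3 - <<'E'
from j import *
s=r.read_state()
def Z(p): return (np.array(p,float)+.5)/4.3-.5+np.array([195,145])
print([jig(p) for p in ray("top",Z([(403,126),(463,310),(374,134),(434,319)]),.076)])
print("mark",[jig(p) for p in ray("wrist",[(163,112)],.076,s)])
E
```

```text
[array([ 0.0494, -0.0189]), array([-0.0498, -0.0185]), array([ 0.0496, -0.0034]), array([-0.0499, -0.0032])]
mark [array([-0.0451, -0.067 ])]
```

The slide is now about -0.068 by both views. The TCP-to-end offset is 11.6 mm, a plausible finger half width. I'll push 56 mm, slowing at the end, and re-measure.

Call:
servo_tool([
  [0.003, 0, 0, 0, 0, 0, 0],
  [0.005, 0, 0, 0, 0, 0, 0],
  [0.005, 0, 0, 0, 0, 0, 0],
  [0.005, 0, 0, 0, 0, 0, 0],
  [0.005, 0, 0, 0, 0, 0, 0],
  [0.005, 0, 0, 0, 0, 0, 0],
  [0.005, 0, 0, 0, 0, 0, 0],
  [0.005, 0, 0, 0, 0, 0, 0],
  [0.005, 0, 0, 0, 0, 0, 0],
  [0.005, 0, 0, 0, 0, 0, 0],
  [0.005, 0, 0, 0, 0, 0, 0],
  [0.003, 0, 0, 0, 0, 0, 0],
])

```text
time: 6.5
eef_pos: [0.5883, -0.0952, 0.0607]
orientation: [-0.0, 0.616, 0.788, 0.0]
wrist_force: [-0.7, -3.8, -0.7]
opening: 0.004
```

```bash
python3 - <<'E'
from j import *
s=st()
a=cv2.cvtColor(r.capture("top"),cv2.COLOR_RGB2BGR)
cv2.imwrite("pics/t4.png",cv2.resize(a[145:270,195:380],None,fx=4.3,fy=4.3,interpolation=cv2.INTER_CUBIC))
s=st()
a=cv2.cvtColor(r.capture("wrist"),cv2.COLOR_RGB2BGR)
cv2.imwrite("pics/w4.png",a)
E
```

```text
t 6.5 tcp [ 0.5883 -0.0952  0.0607] jig [ 0.0003 -0.0886] F jig -1.5973752585138379 -3.5012980399794125 -0.7339057912684251 open 0.00410123225187286
toolx yaw 103.95904518921851 tool z [-0.0002  0.0004 -1.    ] J [-0.2891  0.6393  1.5231  0.0004  0.9795 -0.533 ]
t 6.55 tcp [ 0.5884 -0.0947  0.0608] jig [ 0.0005 -0.0881] F jig 0.5769948317474162 0.9673685699253562 0.0867569881909499 open 0.008883765745332775
toolx yaw 103.9591443617719 tool z [-0.0001  0.001  -1.    ] J [-0.2886  0.6392  1.5233  0.0011  0.9795 -0.5329]
```

View pics/t4.png

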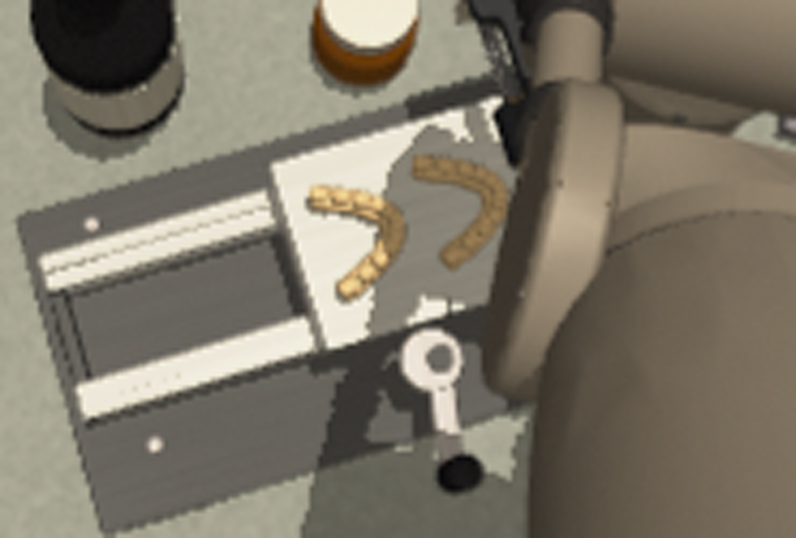

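View pics/w4.png

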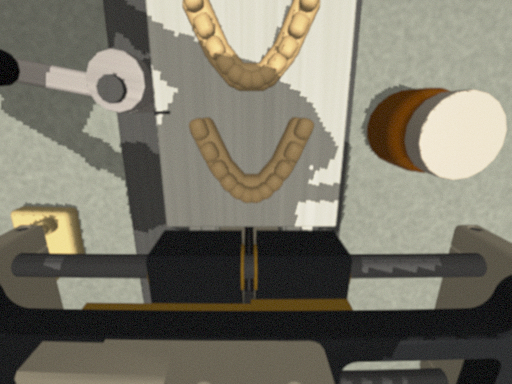

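```bash
python3 - <<'E'
from j import *
s=r.read_state()
def Z(p): return (np.array(p,float)+.5)/4.3-.5+np.array([195,145])
print([jig(p) for p in ray("top",Z([(270,164),(328,352)]),.076)])
print("mark, pivot",[jig(p) for p in ray("wrist",[(163,112),(111,89)],.076,s)])
E
```

```text
[array([0.0499, 0.0522]), array([-0.0504,  0.0524])]
mark, pivot [array([-0.0446, -0.0109]), array([-0.0702,  0.0007])]
```

The slide is about -0.012 by both views. I'll creep in at 1 mm rows and watch the force.

Call:
servo_tool([
  [0.001, 0, 0, 0, 0, 0, 0],
  [0.002, 0, 0, 0, 0, 0, 0],
  [0.002, 0, 0, 0, 0, 0, 0],
  [0.001, 0, 0, 0, 0, 0, 0],
])

```text
time: 7.0
eef_pos: [0.5876, -0.0901, 0.061]
orientation: [0.001, 0.616, 0.788, 0.0]
wrist_force: [0.5, -1.9, -0.4]
opening: 0.002
```

Call:
servo_tool([
  [0.001, 0, 0, 0, 0, 0, 0],
])

```text
time: 7.1
eef_pos: [0.5873, -0.0891, 0.061]
orientation: [0.001, 0.616, 0.788, 0.0]
wrist_force: [1.7, -2.3, 0.5]
opening: 0.004
```

Call:
servo_tool([
  [0.001, 0, 0, 0, 0, 0, 0],
])

```text
time: 7.2
eef_pos: [0.5866, -0.0878, 0.0608]
orientation: [-0.0, 0.616, 0.788, 0.0]
wrist_force: [0.7, -0.1, 0.6]
opening: 0.003
```

Call:
servo_tool([
  [0.001, 0, 0, 0, 0, 0, 0],
])

```text
time: 7.3
eef_pos: [0.586, -0.0867, 0.0606]
orientation: [-0.001, 0.616, 0.788, 0.0]
wrist_force: [-0.0, 0.5, 0.5]
opening: 0.004
```

```bash
python3 - <<'E'
from j import *
s=st()
a=cv2.cvtColor(r.capture("wrist"),cv2.COLOR_RGB2BGR)
cv2.imwrite("pics/w5.png",cv2.resize(a[40:240,60:260],None,fx=3,fy=3,interpolation=cv2.INTER_CUBIC))
E
```

```text
t 7.3 tcp [ 0.586  -0.0867  0.0606] jig [ 0.0001 -0.0798] F jig 0.12297819319003644 0.49247728157826237 0.5065874641658279 open 0.004069043821231884
toolx yaw 103.94555200909414 tool z [-0.0008  0.0007 -1.    ] J [-0.2764  0.6344  1.5338  0.0006  0.9744 -0.5202]
```

View pics/w5.png

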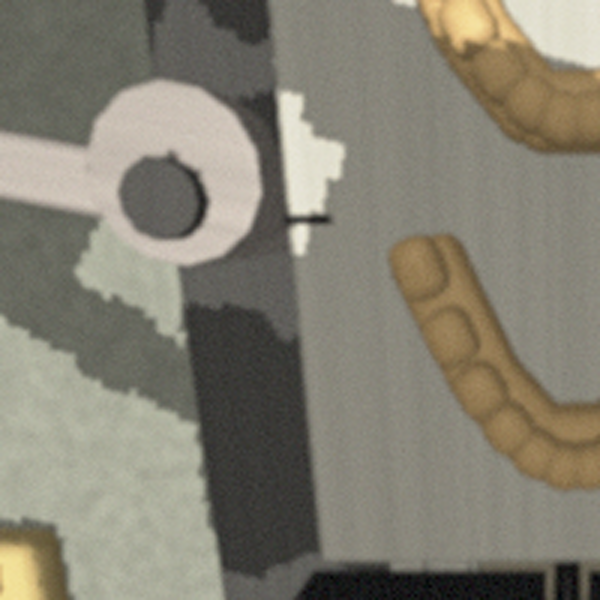

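The force has fallen to about 0 and the mark gives roughly -3 mm, so the plate is on the lip of the notch. I'll continue in 1 mm steps.

Call:
servo_tool([
  [0.001, 0, 0, 0, 0, 0, 0],
  [0, 0, 0, 0, 0, 0, 0],
])

```text
time: 7.55
eef_pos: [0.5858, -0.0858, 0.0605]
orientation: [-0.0, 0.616, 0.788, -0.0]
wrist_force: [-1.0, 1.0, -0.6]
opening: 0.008
```

```bash
python3 - <<'E'
from j import *
s=st()
a=cv2.cvtColor(r.capture("wrist"),cv2.COLOR_RGB2BGR)
cv2.imwrite("pics/w6.png",cv2.resize(a[40:240,60:260],None,fx=3,fy=3,interpolation=cv2.INTER_CUBIC))
s=st()
E
```

```text
t 7.55 tcp [ 0.5858 -0.0858  0.0605] jig [ 0.0001 -0.0789] F jig -0.7387240228059573 1.1723971924393748 -0.6213946033166526 open 0.007803179003338463
toolx yaw 103.95773799425729 tool z [-0.0008  0.0005 -1.    ] J [-0.275   0.6339  1.5349  0.0003  0.9736 -0.5188]
t 7.6 tcp [ 0.5859 -0.0859  0.0606] jig [ 0.0002 -0.079 ] F jig 0.05972692057081175 0.35701491999551666 0.3683081234908018 open 0.0036757068521385754
toolx yaw 103.95697594960183 tool z [-0.0006  0.0004 -1.    ] J [-0.2751  0.6339  1.5347  0.0003  0.9736 -0.5188]
```

View pics/w6.png

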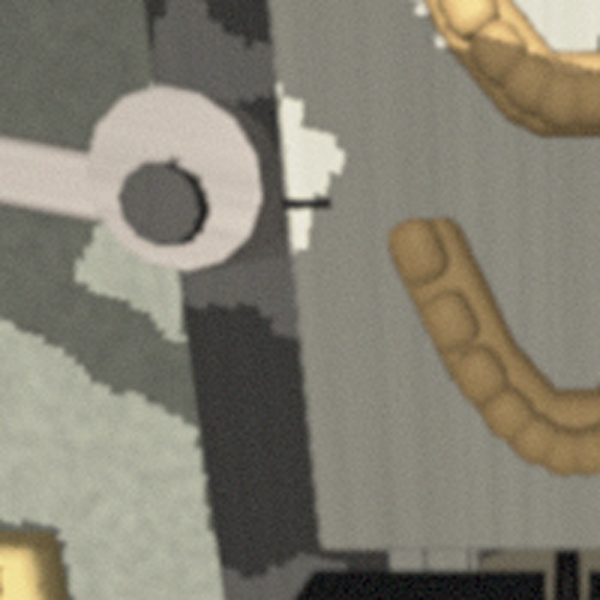

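The mark jumped 5 px ahead relative to the fingers and now stands level with the cam's pivot: row 202 against hub row 202 in the crop. A gap has opened between fingers and slab, so the plate was drawn in. I'll back off and rise.

Call:
servo_tool([
  [-0.01, 0, 0, 0, 0, 0, 0],
  [-0.01, 0, -0.01, 0, 0, 0, 0],
  [0, 0, -0.03, 0, 0, 0, 0],
  [0, 0, -0.04, 0, 0, 0, 0],
  [0, 0, -0.04, 0, 0, 0, 0],
  [0, 0, -0.02, 0, 0, 0, 0],
  [0.017, -0.034, 0, 0, 0, 0, 0],
  [0.017, -0.034, 0, 0, 0, 0, 0],
  [0.017, -0.034, 0, 0, 0, 0, 0],
  [0.017, -0.034, 0, 0, 0, 0, 0],
  [0, 0, 0, 0, 0, 6, 0],
  [0, 0, 0, 0, 0, 6.5, 0],
])

```text
time: 8.8
eef_pos: [0.4421, -0.073, 0.2021]
orientation: [0.001, 0.7, 0.714, 0.0]
wrist_force: [-0.4, -0.9, 1.2]
opening: 0.002
```

Call:
servo_tool([
  [0, 0, 0, 0, 0, 0, 0],
  [0, 0, 0, 0, 0, 0, 0],
])

```text
time: 9.0
eef_pos: [0.4429, -0.073, 0.2013]
orientation: [0.0, 0.697, 0.717, 0.0]
wrist_force: [0.4, 1.4, 0.3]
opening: 0.006
```

```bash
python3 - <<'E'
from j import *
s=st()
a=cv2.cvtColor(r.capture("wrist"),cv2.COLOR_RGB2BGR)
cv2.imwrite("pics/w7.png",a)
a=cv2.cvtColor(r.capture("scene"),cv2.COLOR_RGB2BGR)
cv2.imwrite("pics/s7.png",cv2.resize(a[100:260,175:345],None,fx=3.7,fy=3.7,interpolation=cv2.INTER_CUBIC))
a=cv2.cvtColor(r.capture("top"),cv2.COLOR_RGB2BGR)
cv2.imwrite("pics/t7.png",cv2.resize(a[145:270,195:380],None,fx=4.3,fy=4.3,interpolation=cv2.INTER_CUBIC))
E
```

```text
t 9.0 tcp [ 0.4429 -0.073   0.2013] jig [-0.1354 -0.0317] F jig 0.6859494128002226 1.2313310720613326 0.2528077935058684 open 0.006332574851627067
toolx yaw 91.586906430036 tool z [ 0.0009 -0.0003 -1.    ] J [-0.3343  0.2273  1.7619  0.      1.1514 -0.362 ]
```

View pics/w7.png

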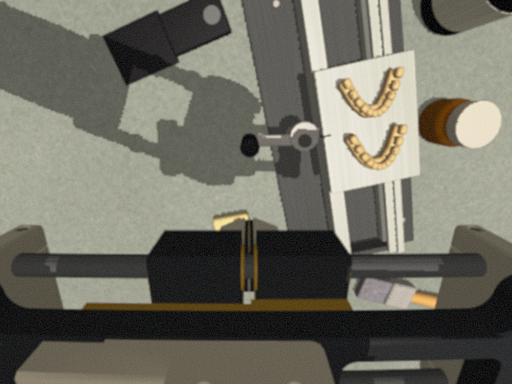

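View pics/s7.png

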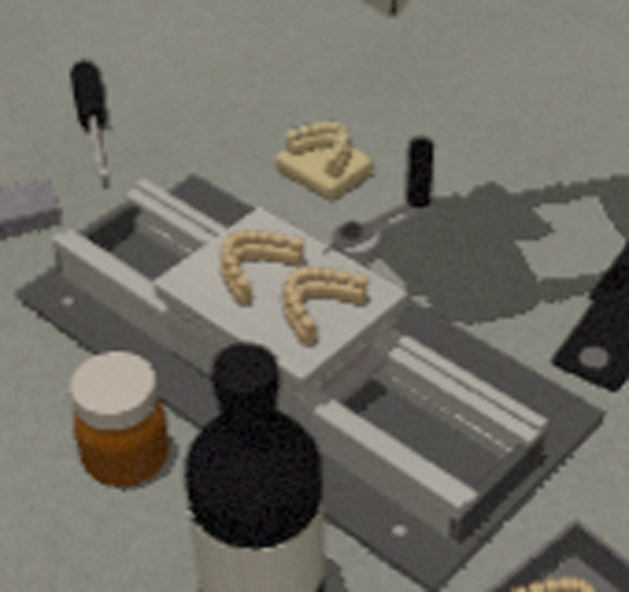

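View pics/t7.png

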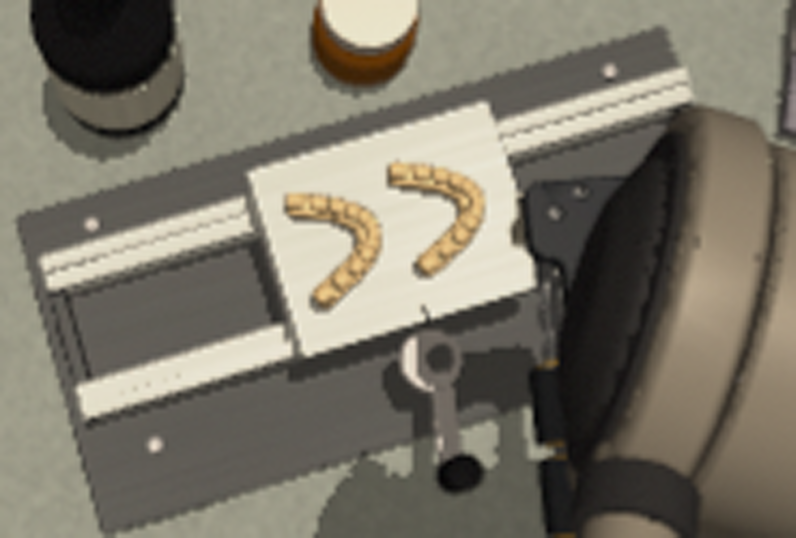

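The plate sits mid-rails. In the wrist view the knob top is at (250,146), straight ahead of the fingers.

```bash
python3 - <<'E'
from j import *
s=r.read_state()
def Z(p): return (np.array(p,float)+.5)/4.3-.5+np.array([195,145])
print("far edge (0.065 wanted)",[jig(p) for p in ray("top",Z([(247,172),(305,357)]),.076)], "near",[jig(p) for p in ray("top",Z([(490,102)]),.076)])
print("knob",jig(ray("wrist",[(249,146)],.123,s)[0]),jig(ray("top",Z([(461,471)]),.123)[0]),"tcp",jig(s["eef_pos"]))
print("mark",jig(ray("top",Z([(426,315)]),.076)[0]),"pivot",jig(ray("top",Z([(440,357)]),.08)[0]))
# plan
piv=np.array([-.070,0]);R=.058;d=.0205
for th in np.arange(.22,1.6,.15):
    k=piv+R*np.array([-np.cos(th),np.sin(th)]);p=k-d*np.array([np.sin(th),np.cos(th)])
    print(round(th,2),p,"world",O+p[0]*xx+p[1]*ax)
E
```

```text
far edge (0.065 wanted) [array([0.0493, 0.0646]), array([-0.0495,  0.0641])] near [array([ 0.0486, -0.0657])]
knob [-0.1263  0.0145] [-0.1256  0.0136] tcp [-0.1354 -0.0314]
mark [-0.0469  0.    ] pivot [-0.0692  0.0004]
0.22 [-0.1311 -0.0073] world [ 0.4411 -0.0483]
0.37 [-0.1315  0.0019] world [ 0.4385 -0.0394]
0.52 [-0.1305  0.011 ] world [ 0.4372 -0.0303]
0.67 [-0.1282  0.0199] world [ 0.4373 -0.0211]
0.82 [-0.1246  0.0284] world [ 0.4388 -0.012 ]
0.97 [-0.1197  0.0363] world [ 0.4416 -0.0032]
1.12 [-0.1137  0.0433] world [0.4457 0.005 ]
1.27 [-0.1068  0.0493] world [0.451  0.0126]
1.42 [-0.099   0.0543] world [0.4573 0.0193]
1.57 [-0.0905  0.058 ] world [0.4646 0.0249]
```

All checks agree: plate far edge at 0.0645 (0.065 wanted) and its mark opposite the pivot. Two views put the knob at jig (-0.126, 0.014). I'll descend to z of about 0.09 behind the knob and approach it slowly.

Call:
servo_tool([
  [0, 0, 0.03, 0, 0, 0, 0],
  [0, 0, 0.03, 0, 0, 0, 0],
  [0, 0, 0.03, 0, 0, 0, 0],
  [0, 0, 0.021, 0, 0, 0, 0],
  [0, 0, 0, 0, 0, 0, 0],
  [0.005, 0, 0, 0, 0, 0, 0],
  [0.005, 0, 0, 0, 0, 0, 0],
  [0.005, 0, 0, 0, 0, 0, 0],
  [0.003, 0, 0, 0, 0, 0, 0],
  [0.003, 0, 0, 0, 0, 0, 0],
  [0.003, 0, 0, 0, 0, 0, 0],
])

```text
time: 10.25
eef_pos: [0.4421, -0.0482, 0.09]
orientation: [0.0, 0.698, 0.716, 0.0]
wrist_force: [-1.2, -2.9, 1.7]
opening: 0.002
```

```bash
python3 - <<'E'
from j import *
s=st()
a=cv2.cvtColor(r.capture("wrist"),cv2.COLOR_RGB2BGR)
cv2.imwrite("pics/w8.png",a)
E
```

```text
t 10.25 tcp [ 0.4421 -0.0482  0.09  ] jig [-0.1301 -0.0075] F jig -1.9000856630626677 -2.497243322256675 1.665654649326624 open 0.0024210708068687086
toolx yaw 91.4642000293743 tool z [ 0.0006 -0.0003 -1.    ] J [-0.2811  0.3726  1.9221 -0.0001  0.8462 -0.3066]
```

View pics/w8.png

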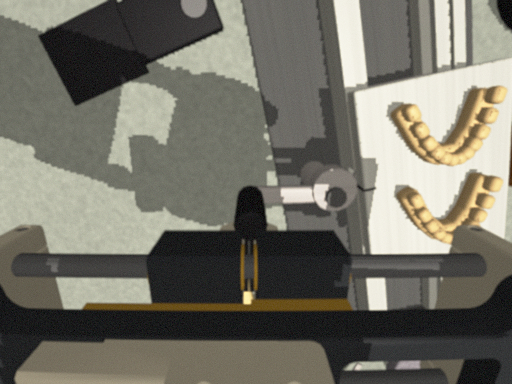

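The fingers have just touched the knob at (250,210) with about 2.5–3 N, centred on the tool. The gripper's body clears the knob and prints. Now I'll sweep half of the arc, turning with the lever.

Call:
servo_tool([
  [0.0051, -0.0016, 0, 0, 0, 5, 0],
  [0.0051, -0.0016, 0, 0, 0, 5, 0],
  [0.0051, -0.0016, 0, 0, 0, 5, 0],
  [0.0051, -0.0016, 0, 0, 0, 5, 0],
  [0.0051, -0.0016, 0, 0, 0, 5, 0],
  [0.0051, -0.0016, 0, 0, 0, 5, 0],
  [0.0051, -0.0016, 0, 0, 0, 5, 0],
])

```text
time: 11.0
eef_pos: [0.4396, -0.0118, 0.0899]
orientation: [0.0, 0.882, 0.471, -0.0]
wrist_force: [-0.9, -2.5, 0.9]
opening: 0.001
```

```bash
cat > k.py <<'E'
from j import *
def lev(s):
    M=Rq(s["orientation"]);t=M[:2,0];t=np.array([t@xx,t@ax]);p=jig(s["eef_pos"])
    rel=p-np.array([-.07,0]);inn=np.array([t[1],-t[0]])
    print("tool theta",np.arctan2(t[0],t[1]),"along",rel@t,"inward",rel@inn)
E
python3 - <<'E'
from k import *
s=st();lev(s)
a=cv2.cvtColor(r.capture("wrist"),cv2.COLOR_RGB2BGR)
cv2.imwrite("pics/w9.png",a)
E
```

```text
t 11.0 tcp [ 0.4396 -0.0118  0.0899] jig [-0.1237  0.0284] F jig -1.5230553055086786 -2.225827763799824 0.9229957139312789 open 0.0011793105803400393
toolx yaw 56.24412675028286 tool z [ 0.0003 -0.0006 -1.    ] J [-0.2011  0.3657  1.9347 -0.0007  0.8408  0.3886]
tool theta 0.8346148768591929 along -0.02073491503668294 inward -0.057112064745647895
```

View pics/w9.png

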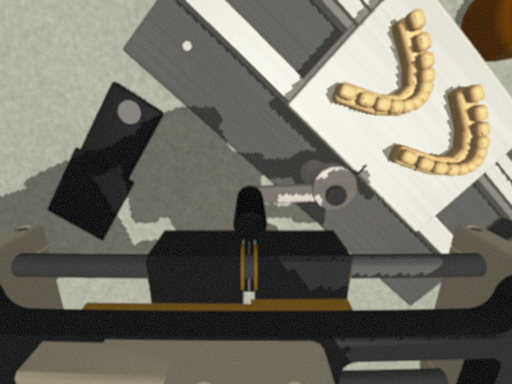

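The lever follows at about 0.83 rad, with the knob still centred on the fingers at (250,210). I'll continue.

Call:
servo_tool([
  [0.0051, -0.0016, 0, 0, 0, 5, 0],
  [0.0051, -0.0016, 0, 0, 0, 5, 0],
  [0.0051, -0.0016, 0, 0, 0, 5, 0],
  [0.0051, -0.0016, 0, 0, 0, 5, 0],
  [0.0051, -0.0016, 0, 0, 0, 5, 0],
  [0.0051, -0.0016, 0, 0, 0, 5, 0],
  [0.0051, -0.0016, 0, 0, 0, 5, 0],
])

```text
time: 11.75
eef_pos: [0.458, 0.0199, 0.0897]
orientation: [-0.0, 0.983, 0.185, -0.001]
wrist_force: [-1.1, -1.2, 2.3]
opening: 0.003
```

Call:
servo_tool([
  [0.002, -0.0007, 0, 0, 0, 2, 0],
  [0.002, -0.0007, 0, 0, 0, 2, 0],
])

```text
time: 11.95
eef_pos: [0.4613, 0.0226, 0.0896]
orientation: [-0.0, 0.988, 0.152, -0.001]
wrist_force: [-2.2, -0.0, 2.2]
opening: 0.003
```

```bash
python3 - <<'E'
from k import *
s=st();lev(s)
a=cv2.cvtColor(r.capture("wrist"),cv2.COLOR_RGB2BGR)
cv2.imwrite("pics/w10.png",a)
E
```

```text
t 11.95 tcp [0.4613 0.0226 0.0896] jig [-0.0943  0.0565] F jig -2.126740331462695 0.5107349789878944 2.2313548827483443 open 0.003047254024103011
toolx yaw 17.47623163743805 tool z [-0.0015  0.0001 -1.    ] J [-0.1171  0.3998  1.8763 -0.0002  0.8669  1.1488]
tool theta 1.5112422906461533 along -0.020924656364353148 inward -0.057890967269959
```

View pics/w10.png

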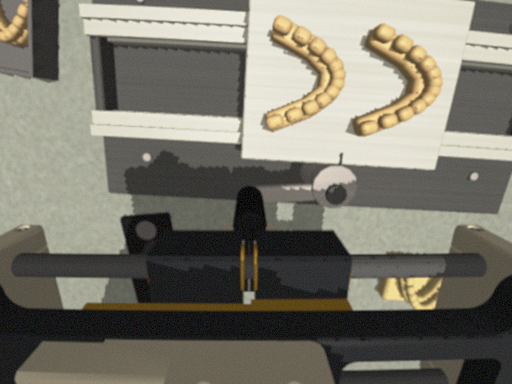

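The lever is at about 1.51 rad at around 2 N. I'll make small steps up to the stop, watching the force.

Call:
servo_tool([
  [0.0015, -0.0005, 0, 0, 0, 1.5, 0],
  [0.0015, -0.0005, 0, 0, 0, 1.5, 0],
])

```text
time: 12.2
eef_pos: [0.4639, 0.0245, 0.0896]
orientation: [-0.0, 0.992, 0.125, -0.001]
wrist_force: [-2.3, 0.2, 1.3]
opening: 0.005
```

Call:
servo_tool([
  [0.001, 0, 0, 0, 0, 0, 0],
  [0, 0, 0, 0, 0, 0, 0],
])

```text
time: 12.4
eef_pos: [0.4652, 0.0248, 0.0896]
orientation: [-0.0, 0.992, 0.126, -0.0]
wrist_force: [-2.1, 0.4, 0.4]
opening: 0.004
```

```bash
python3 - <<'E'
from k import *
s=st();lev(s)
E
```

```text
t 12.4 tcp [0.4652 0.0248 0.0896] jig [-0.0899  0.0577] F jig -1.8896271047405855 0.9063230530327903 0.4137895651069603 open 0.004247713268954375
toolx yaw 14.483907029115937 tool z [-0.0005  0.0003 -1.    ] J [-0.1115  0.4055  1.8665  0.0003  0.8701  1.2063]
tool theta 1.563468207349824 along -0.019525142974392225 inward -0.0578706073378021
```

Call:
servo_tool([
  [0.001, 0, 0, 0, 0, 0, 0],
  [0, 0, 0, 0, 0, 0, 0],
])

```text
time: 12.6
eef_pos: [0.4662, 0.0251, 0.0896]
orientation: [-0.0, 0.992, 0.126, -0.0]
wrist_force: [-1.4, 0.9, 0.0]
opening: 0.003
```

Call:
servo_tool([
  [0.001, 0, 0, 0, 0, 0, 0],
  [0, 0, 0, 0, 0, 0, 0],
])

```text
time: 12.8
eef_pos: [0.4673, 0.0253, 0.0897]
orientation: [-0.0, 0.992, 0.126, -0.0]
wrist_force: [-2.4, 1.1, 0.0]
opening: 0.001
```

Call:
servo_tool([
  [0.001, 0, 0, 0, 0, 0, 0],
  [0, 0, 0, 0, 0, 0, 0],
])

```text
time: 13.0
eef_pos: [0.4674, 0.0254, 0.0896]
orientation: [-0.0, 0.992, 0.126, -0.001]
wrist_force: [-5.3, 0.3, 1.5]
opening: 0.006
```

Call:
servo_tool([
  [0.001, 0, 0, 0, 0, 0, 0],
  [0, 0, 0, 0, 0, 0, 0],
])

```text
time: 13.2
eef_pos: [0.4676, 0.0255, 0.0895]
orientation: [-0.0, 0.992, 0.126, -0.002]
wrist_force: [-8.3, -1.9, 3.9]
opening: 0.001
```

```bash
python3 - <<'E'
from k import *
s=st();lev(s)
a=cv2.cvtColor(r.capture("wrist"),cv2.COLOR_RGB2BGR)
cv2.imwrite("pics/w11.png",a)
E
```

```text
t 13.2 tcp [0.4676 0.0255 0.0895] jig [-0.0875  0.0578] F jig -8.50400280027915 0.1617413299596584 3.9490623055196266 open 0.0013942246103675485
toolx yaw 14.473729498413379 tool z [-0.0038 -0.0004 -1.    ] J [-0.1089  0.4106  1.8575 -0.0011  0.8772  1.21  ]
tool theta 1.5636458387703065 along -0.01710111194434256 inward -0.05788589366546452
```

View pics/w11.png

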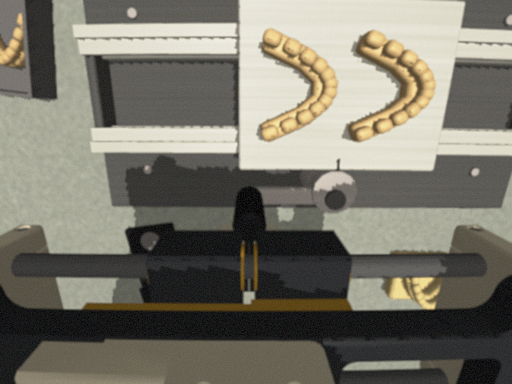

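The force rose steeply with no further motion, so the end stop is reached, with the lever parallel to the rails. I'll back away and rise.

Call:
servo_tool([
  [-0.003, 0, 0, 0, 0, 0, 0],
  [-0.01, 0, 0, 0, 0, 0, 0],
  [-0.02, 0, 0, 0, 0, 0, 0],
  [-0.02, 0, -0.02, 0, 0, 0, 0],
  [0, 0, -0.04, 0, 0, 0, 0],
  [0, 0, -0.04, 0, 0, 0, 0],
  [0, 0, -0.03, 0, 0, 0, 0],
  [-0.01, 0, 0, 0, 0, 0, 0],
  [0, 0, 0, 0, 0, 0, 0],
  [0, 0, 0, 0, 0, 0, 0],
])

```text
time: 14.25
eef_pos: [0.4075, 0.01, 0.2189]
orientation: [-0.0, 0.992, 0.126, -0.0]
wrist_force: [-0.4, 0.2, 0.4]
opening: 0.005
```

```bash
python3 - <<'E'
from k import *
s=st()
for n,f in(("wrist","w12"),("scene","s12"),("top","t12")):
    cv2.imwrite(f"pics/{f}.png",cv2.cvtColor(r.capture(n),cv2.COLOR_RGB2BGR))
a=cv2.imread("pics/t12.png")
cv2.imwrite("pics/t12z.png",cv2.resize(a[145:270,195:380],None,fx=4.3,fy=4.3,interpolation=cv2.INTER_CUBIC))
E
```

```text
t 14.25 tcp [0.4075 0.01   0.2189] jig [-0.1495  0.0573] F jig -0.3393736097611856 0.32416848165897505 0.38807722326926775 open 0.00499475358727415
toolx yaw 14.428006401116368 tool z [-0.001   0.0003 -1.    ] J [-0.1642  0.1338  1.8279  0.0002  1.181   1.1548]
```

View pics/w12.png

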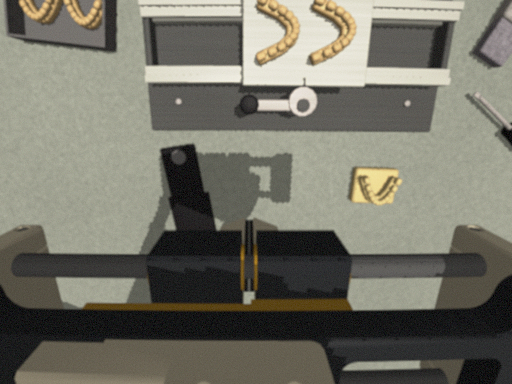

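View pics/s12.png

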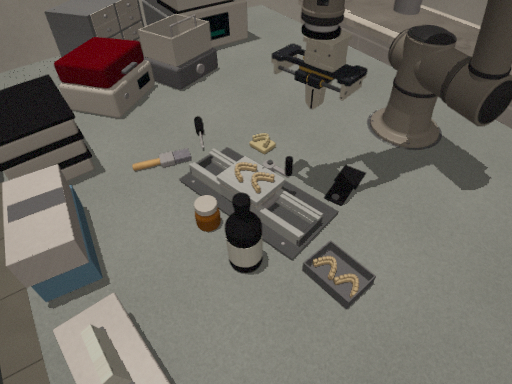

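View pics/t12z.png

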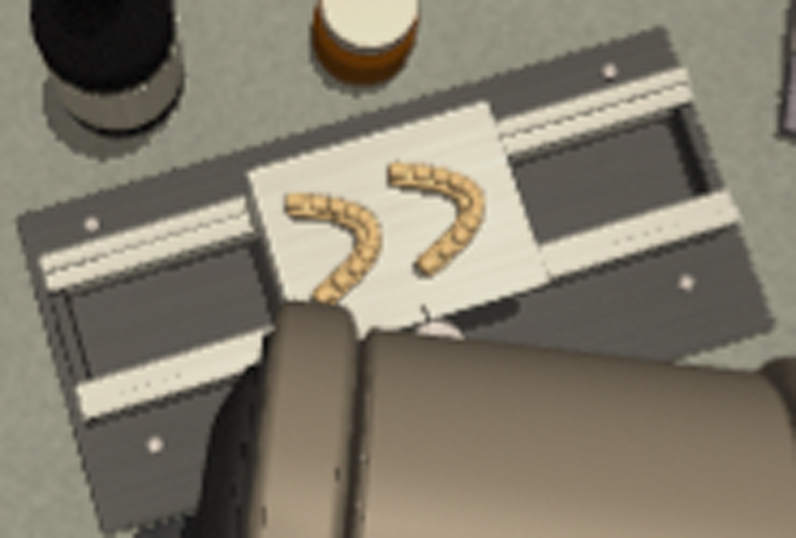

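```bash
python3 - <<'E'
from k import *
s=r.read_state()
def Z(p): return (np.array(p,float)+.5)/4.3-.5+np.array([195,145])
print("corners",[jig(p) for p in ray("top",Z([(247,172),(490,102)]),.076)])
k=jig(ray("wrist",[(249.5,103.5)],.123,s)[0]);p=jig(ray("wrist",[(301.5,102)],.08,s)[0])
print("knob",k,"pivot",p,"theta",np.arctan2(k[1]-p[1],-(k[0]-p[0])),np.linalg.norm(k-p))
print(np.abs(s["qvel"]).max())
print(r.hand_in())
E
```

```text
corners [array([0.0493, 0.0646]), array([ 0.0486, -0.0657])]
knob [-0.0686  0.0584] pivot [-0.0661  0.0032] theta 1.5248416888241425 0.055254096095138316
0.006628438939696985
the job is handed in; nothing more can be done
None
```

The plate is in the click stop and the cam lever is clamped at its end stop. I handed the job in at about 14.5 s of the 56 s; no verdict was reported.

- **Plate:** I pushed it along the rails with shut fingertips at about 3–5 N until the force dropped and it was drawn into the notch. The last check put its ends at +64.6 and -65.7 mm, so its middle is about 0.5 mm from the stop. Its mark stood opposite the cam pivot.
- **Lever:** I swung it by pushing the knob from behind at about 2–3 N. At the end the force rose to about 8.5 N with almost no further motion, which I took as the end stop. The wrist camera read about 1.52 rad (±0.05).
- **Surroundings:** The gripper is shut and clear at about 0.22 m height, with about 0.5 N residual force, which is noise level. In the final scene picture the loose things looked unmoved by eye; I did not measure their positions.

**Disagreements:**
- The last wrist view put the pivot about 3–4 mm off, and the lever length read 55 mm instead of 58.
- The knob met the end stop about 3 mm later than my offset predicted.

Both are within or near the calibration error and the end tolerance.

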